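# Close the gasketed terminal cover of a wire bonder and hold it down

### The arm

A 6-joint arm with a two-finger parallel gripper is mounted at the origin on the work surface. World frame = base frame: x ahead of the robot, y to its left, z up, the work surface at z = 0. Lengths are in m, angles in degrees, forces in N, time in s.
With the tool pointing down it reaches from about 0.25 to 0.775 m from the base axis. Payload 4 kg.
Tool frame: the origin (TCP) lies at the very end of the fingers, on their centre line; the grasp point (between the pads) lies 19 mm behind it; z points along the fingers, x is the direction in which the jaws open and shut, and the axes are right-handed (so a half turn about z gives the same grasp; the last joint's range is limited). The gripper opens to 85 mm and grips with 20 to 120 N. Pads are 22 mm wide; open, the fingers measure 114 mm over their backs; the gripper's body (76 mm by 85 mm) begins 54 mm behind the grasp point. The pads swing forward as they close: fully open they stand 13 mm farther back than shut.
Start: joints at [-82.913, 4.996, 78.535, -0, 96.463, -5.907], TCP at [0.124, -0.536, 0.194] pointing down, gripper open.
Joint ranges: [-177.83, 177.83], [-43.37, 116.18], [15.69, 146.23], [-61.86, 241.86], [9.47, 152.12], [-147.06, 147.06]. Speed limits (degrees/s): [159.86, 159.86, 180, 180, 180, 180].

### API

Orientations are given as a 3x3 rotation matrix whose columns are the frame's x, y, z axes.
In Python, from workcell import bot gives the robot as it stands.
- The arm moves only by the tool arm_command, never from a script. Its argument "moves" is a list of rows, each a list of 7 numbers: the shift along the world's x, y, z in cm, then the turn, a rotation vector about the world's x, y, z in rad, then the gripper command: -1 is fully open, 1 is shut, values between are in proportion. A call has 1 to 20 rows; each row is the pose to reach, as a shift and turn from the pose measured when the call began; what a row does not reach only later rows make up. A row lasts 1/8 s, in which the tool goes at most 62.5 mm and 10.7 degrees, less where a joint would pass 70% of its speed; a pose out of reach is approached as far as the arm can. A call with a gripper value outside its range is refused whole. The fingers move at their own pace and stop on an object; the grip force is fixed at half the most. Time passes only in rows, so rows that repeat a pose let the fingers close. It gives the time, the measured TCP pose, the force and the opening at its end, in the units of the state.
- bot.get_state(): the state, without advancing time (a new reading comes with each control period).
- bot.snapshot(name): name is "side" or "top"; returns a dict with "image" (420x560x3 uint8, blue, green, red), "depth" (420x560 float32, m along the optical axis (not along the pixel's ray), 0 where there is no reading), "fx", "fy", "cx", "cy" (pixels), "cam_to_world" (4x4, takes a point from camera to world coordinates). Camera axes: x right, y up, looking along -z (the intrinsics and any distortion apply to the point x, -y, -z); pixel columns grow to the right and rows downward; lengths in m; the calibration is good to about 2 mm. A picture is of the moment at which its call begins.
- bot.finish_job(): hands the job in, once; it reports no verdict.
The state is a dict: "time_s": time; "qpos": joint angles; "qd": joint speeds; "joint_torque": joint torques, N m; "ee_pos": TCP position; "eef_rot": TCP orientation; "ft_force": force on the tool from outside, world axes, zero at the start; "torque": the same for the moment, N m; "grip_width": opening from 0.0 (shut) to 1.0 (fully open).
Only numpy, scipy, OpenCV 4.12 (cv2) and the standard library are available. Lean on these libraries where they do the work, as an engineer would, in place of code of your own. Each camera call takes 0.05 s, during which the arm holds its last target.

### The job

Close the terminal box: swing its hinged cover down, turn the cover's quarter-turn wing fastener until the slot in its head lines up with the two index lines on the cover, so that the stud can pass its receptacle, and press the cover down against the springy gasket until it is flush on the frame. Do not lock the fastener: finish with the gripper still holding the cover pressed flush, slot in line, so that I can run in the corner screws. Leave everything else where it lies.

Things in the scene. Friction and masses are not known exactly. Their poses are not given: they have to be found in the camera images.
- terminal_box: fixed blue sheet-metal box, open under the cover. Origin on the table below the middle of the closed cover, z up, x from the cover's free edge to its hinge (away from the robot within 20 degrees), y along the hinge. Housing x -125 to 125, y -115 to 185, deck 100 mm high; a raised aluminium frame, top at 106 mm, carries the cover. Two brass posts 26 mm tall on the deck at x 95, y 118 and 158
- hinge_mid (a point): point on the cover's hinge line, at its middle: x 85, y 0, z 106 mm in the box's frame; fixed; axes as the box's
- cover (a joint): cover angle about the hinge line, rad: 0 = flush on the frame, grows as the free edge rises, up to 1.2. A friction hinge keeps it where left (1 to 2 N at the free edge pushes it down). Fastener out of line: its cross bar lands on the receptacle and stops the cover at about 0.075. In line: it goes on, meets the gasket at 0.03 and takes about 13 N down at the fastener to press flush, 8 N to keep; let go, it rises to 0.02
- panel: the cover's aluminium plate, turning with joint cover. Origin on the hinge line, axes as the box's when closed: x -2 to -170 (free edge), y -85 to 85, underside at z 0, top at z 3 mm. Screw heads 12 mm across, 4 mm high at x -158, y +-70. Two dark engraved index lines run along x on y = 0, in front of and behind the fastener
- panel_edge (a point): middle of the cover's free edge, on its top face: x -170, y 0, z 3 mm in the panel's frame
- wing_mid (a point): middle of the fastener's wing bar, on its axis (x -128, y 0 in the panel's frame, square to the panel), 18 mm above the cover's top face. The steel bar is 40 mm long, 10 mm thick and stands from 4 to 32 mm above that face, on a hub 18 mm across; a slot is milled along its top. x runs along bar and slot, y across, z along the axis, outwards
- wing (a joint): turn of the fastener in the cover, rad, counter-clockwise positive seen from above: at 0 and at pi the slot points from free edge to hinge, in line with the index lines, and the cross bar on the stud below passes the receptacle, as it does within about 0.15 of these. Stops at -0.35 and 3.49; stays where it is left (friction 0.04 N m)
- slot_mid (a point): middle of the receptacle's 8 mm wide slot, inside the box under the fastener: x -43, y 0, z 101.5 mm in the box's frame; fixed; the slot runs along its x axis
- spool_case: clear round wire-spool case with white base and lid, 48 mm across, 34 mm tall, standing on the box's side deck; origin at the centre of its underside; a bystander, to be left alone
- tweezers: steel tweezers lying flat, 115 mm long, 20 mm wide, 9 mm tall; origin on the table at mid-length, x along them; a bystander, to be left alone
- screwdriver: screwdriver lying on the table, 160 mm long, along its x axis; origin on the table below its middle; a bystander, to be left alone
- solvent_bottle: capped amber bottle, 54 mm across, 125 mm tall, upright; origin at the centre of its underside; a bystander, to be left alone
- dish: white ceramic dish, 90 mm across, 22 mm tall; origin at the centre of its underside; a bystander, to be left alone
- carrier: black divided carrier tray, 100 x 70 x 22 mm; origin at the centre of its underside; a bystander, to be left alone
- reel: empty aluminium wire reel standing on its flange, 52 mm across, 34 mm tall; origin at the centre of its underside; a bystander, to be left alone

How it is judged (in metres and radians):
At the end, for the whole second after the job is handed in: The cover is held flush on the frame (hinge angle under 0.008 rad, 1.4 mm at the free edge) by the gripper's fingers pressing on it or on its fastener with more than 3 N, and the fastener's slot is within 0.25 rad of the receptacle's slot (not locked) (value of joint cover below 0.008 rad and angle between the x axis of wing_mid and the x axis of slot_mid, either way round below 0.25 rad and contact force between panel and the fingers above 3 N); the arm keeps its last pose, push and grip.
It fails at once if one of the seven bystanders is moved by more than 30 mm (distance of any of spool_case, tweezers, screwdriver, solvent_bottle, dish, carrier, reel from where it was at the start of the episode above 0.03 m).
It also fails if it takes over 43 s, if anything falls off the work surface, if the arm or the gripper's body presses on something with over 40 N, if the wrist force passes 120 N, or if a joint passes its speed limit or range.

## Working session

There is one attempt and no reset: what is moved stays moved. The work goes in short steps, Python scripts to look and compute and a tool call to move; the robot and the scene stay as the last step left them, time stands still between calls to the robot, and variables do not carry over. Pictures are saved under pics/ and viewed, and the job is handed in when it is done.

Besides the shell and the picture viewer there is one more tool, called after "Call:" as a command line: name --pt "numbers of a row" for each row, then --argument value for the rest. arm_command: Moves the arm, as the interface text tells. Its arguments: {"type":"object","properties":{"moves":{"type":"array","items":{"type":"array","items":{"type":"number"}}}},"required":["moves"]}

```bash
mkdir -p pics; ls; python3 - <<'E'
from workcell import bot
import cv2,numpy as np
s=bot.get_state();print({k:np.round(v,3).tolist() for k,v in s.items()})
for n in("side","top"):
    d=bot.snapshot(n);cv2.imwrite(f"pics/{n}0.png",d["image"]);np.savez(f"{n}0.npz",**d)
    print(n,d["fx"],d["fy"],d["cx"],d["cy"],np.round(d["cam_to_world"],3).tolist(),[k for k in d])
E
```

```text
pics
{'time_s': 0.0, 'qpos': [-82.913, 5.039, 78.625, 0.001, 96.462, -5.908], 'qd': [-0.052, -0.042, 0.026, 0.013, -0.049, 0.032], 'joint_torque': [0.001, -35.187, -31.327, 0.0, 0.011, -0.0], 'ee_pos': [0.124, -0.535, 0.192], 'eef_rot': [[0.225, -0.974, -0.0], [-0.974, -0.225, 0.002], [-0.002, -0.0, -1.0]], 'ft_force': [0.321, 0.046, 0.507], 'torque': [0.029, -0.022, 0.008], 'grip_width': 0.998}
side 456.02278905273073 456.02278905273073 273.8310105133174 206.70953691456344 [[-0.991, 0.081, -0.107, 0.457], [-0.133, -0.685, 0.717, 0.795], [-0.015, 0.724, 0.689, 0.889], [0.0, 0.0, 0.0, 1.0]] ['image', 'depth', 'fx', 'fy', 'cx', 'cy', 'cam_to_world']
top 421.1501332482369 421.1501332482369 279.8802058344809 211.8187467390855 [[-0.003, 0.987, -0.161, 0.366], [-1.0, -0.007, -0.023, -0.013], [-0.023, 0.161, 0.987, 1.397], [0.0, 0.0, 0.0, 1.0]] ['image', 'depth', 'fx', 'fy', 'cx', 'cy', 'cam_to_world']
```

View pics/side0.png

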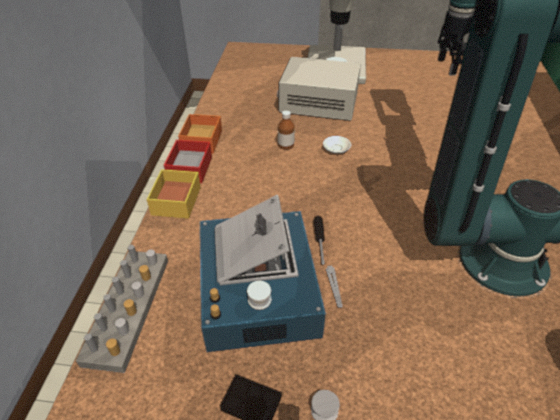

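View pics/top0.png

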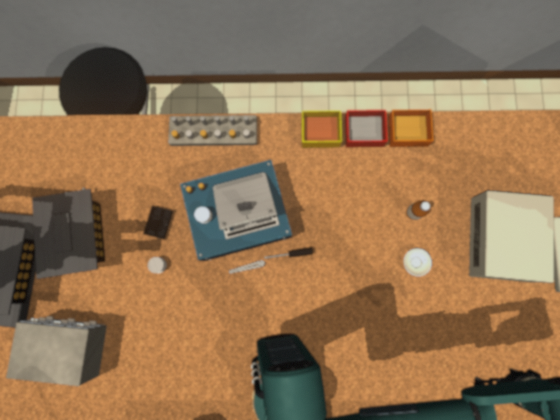

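```bash
cat > h.py <<'E'
import numpy as np,cv2
def pts(d):
    z=d["depth"];h,w=z.shape;u,v=np.meshgrid(np.arange(w),np.arange(h))
    X=(u-d["cx"])/d["fx"]*z;Y=-(v-d["cy"])/d["fy"]*z
    M=d["cam_to_world"];P=np.stack([X,Y,-z],-1)
    return P@M[:3,:3].T+M[:3,3]
def ray(d,u,v):
    M=d["cam_to_world"];r=np.array([(u-d["cx"])/d["fx"],-(v-d["cy"])/d["fy"],-1.])
    return M[:3,3],M[:3,:3]@r
def onz(d,u,v,z):
    o,r=ray(d,u,v);return o+r*(z-o[2])/r[2]
def proj(d,p):
    M=d["cam_to_world"];c=(np.asarray(p)-M[:3,3])@M[:3,:3]
    return d["fx"]*c[...,0]/-c[...,2]+d["cx"],d["cy"]-d["fy"]*c[...,1]/-c[...,2]
E
python3 - <<'E'
from h import *
for n,(a,b,c,e) in dict(side=(185,190,145,165),top=(170,150,140,120)).items():
    d=np.load(n+"0.npz");im=d["image"][b:b+e,a:a+c]
    cv2.imwrite(f"pics/{n}0c.png",cv2.resize(im,None,fx=min(800/c,600/e)//1,fy=min(800/c,600/e)//1,interpolation=cv2.INTER_CUBIC))
    P=pts(d)
    hsv=cv2.cvtColor(d["image"],cv2.COLOR_BGR2HSV)
    print(n)
    for (u,v) in {'side':[(239,250),(265,245),(275,205),(262,222),(259,290),(214,295),(310,300)],'top':[(245,190),(245,208),(203,214),(225,245),(200,250)]}[n]:
        print(u,v,np.round(P[v,u],4),hsv[v,u])
E
```

```text
side
239 250 [0.6306 0.1585 0.1381] [ 18  22 148]
265 245 [0.5716 0.1642 0.1687] [ 18  21 155]
275 205 [0.5644 0.0566 0.1845] [ 13  25 162]
262 222 [0.5842 0.1191 0.1907] [ 7 30 76]
259 290 [0.5714 0.2548 0.1338] [ 70   7 222]
214 295 [0.6621 0.2699 0.1222] [ 17 136 141]
310 300 [0.4681 0.2421 0.0993] [ 98 111  83]
top
245 190 [0.6398 0.1231 0.1357] [ 18  37 165]
245 208 [0.5752 0.1172 0.1853] [19 35 80]
203 214 [0.5667 0.2513 0.1323] [ 99  12 220]
225 245 [0.474  0.1866 0.1039] [ 96  93 101]
200 250 [0.4589 0.2631 0.106 ] [ 96  91 101]
```

```bash
ls pics
```

```text
side0.png
side0c.png
top0.png
top0c.png
```

View pics/side0c.png

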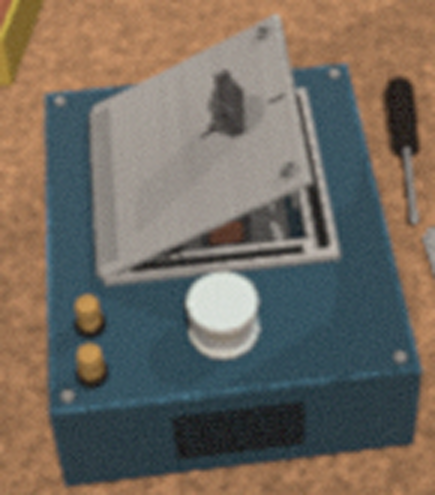

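View pics/top0c.png

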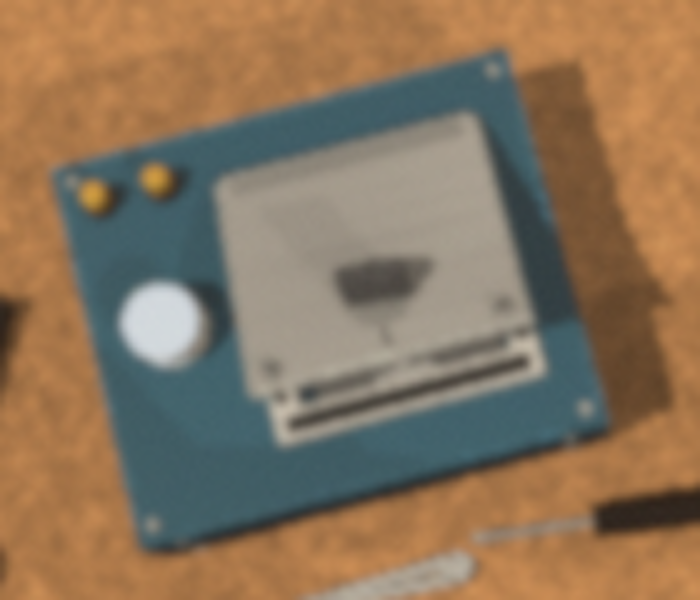

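```bash
python3 - <<'E'
from h import *
d=np.load("top0.npz");s=np.load("side0.npz")
# deck corners top view (crop/5+offset), z=.1
C=np.array([onz(d,170+a/5,150+b/5,.1) for a,b in [(55,172),(505,48),(608,430),(143,548)]])
print(np.round(C,4)); 
for i in range(4): print(np.linalg.norm(C[i]-C[i-1]))
P=np.concatenate([pts(d).reshape(-1,3),pts(s).reshape(-1,3)])
src=np.r_[np.zeros(420*560),np.ones(420*560)]
# deck pts all heights .09-.115 within region -> rect
Q=pts(d).reshape(-1,3);m=(abs(Q[:,2]-.1)<.012)&(abs(Q[:,0]-.55)<.22)&(abs(Q[:,1]-.15)<.22)
r=cv2.minAreaRect(Q[m][:,:2].astype(np.float32)*1000);print(r)
# box frame
xax=C[[0,1]].mean(0)-C[[2,3]].mean(0);xax[2]=0;xax/=np.linalg.norm(xax)
yax2=C[0]-C[1]+C[3]-C[2];print(np.degrees(np.arctan2(xax[1],xax[0])),np.degrees(np.arctan2(-yax2[0],yax2[1])))
th=(np.arctan2(xax[1],xax[0])+np.arctan2(-yax2[0],yax2[1]))/2
R=np.array([[np.cos(th),-np.sin(th),0],[np.sin(th),np.cos(th),0],[0,0,1]])
ctr=C.mean(0);o=ctr-R@[0,.035,0];o[2]=0
print("origin",o,np.degrees(th))
B=(P-o)@R
np.savez("box.npz",o=o,R=R,th=th)
# panel
m=(B[:,0]>-.09)&(B[:,0]<.06)&(abs(B[:,1])<.075)&(B[:,2]>.12)&(B[:,2]<.3)
for sv in(0,1):
    q=B[m&(src==sv)]
    for it in range(6):
        A=np.c_[q[:,0],q[:,1],np.ones(len(q))];k=np.linalg.lstsq(A,q[:,2],rcond=None)[0]
        res=q[:,2]-A@k; q=q[abs(res)<max(2*res.std()*.7,.002)]
    print(sv,len(q),k,"angle",np.arctan(-k[0]),"z at x=85",k[0]*.085+k[2],"res",res.std())
# posts/sidecase check
for u,v in [(170+95/5,150+195/5),(170+157/5,150+179/5)]: print((onz(d,u,v,.126)-o)@R)
E
```

```text
[[ 0.6675  0.3306  0.1   ]
 [ 0.7459  0.0449  0.1   ]
 [ 0.5011 -0.0188  0.1   ]
 [ 0.4298  0.2679  0.1   ]]
0.24573899270889557
0.2962987091097047
0.2529372349131447
0.2954625674937588
((589.0537109375, 159.97689819335938), (252.5319061279297, 301.2230224609375), 14.888656616210938)
14.683156365382988 14.652546336865392
origin [0.59493361 0.12227234 0.        ] 14.66785135112419
0 1050 [-0.53960426  0.0014954   0.15901002] angle 0.4948268143344093 z at x=85 0.1131436569293375 res 0.0010894393255426466
1 2106 [-0.54037064 -0.00333999  0.16068994] angle 0.49542018475698196 z at x=85 0.1147584351608465 res 0.000986101036777685
[0.09451525 0.15716864 0.126     ]
[0.09430313 0.11755832 0.126     ]
```

```bash
python3 - <<'E'
from h import *
b=np.load("box.npz");o,R=b["o"],b["R"];o=o+R@[.0006,.0007,0]
a=.495
Rp=R@np.array([[np.cos(a),0,np.sin(a)],[0,1,0],[-np.sin(a),0,np.cos(a)]])
# panel: -x direction rises: x axis=(cos,0,-sin)
h=o+R@[.085,0,.106]
print("hinge",h,"edge",h+Rp@[-.17,0,.003],"wing top",h+Rp@[-.128,0,.035])
for n in("top","side"):
    d=np.load(n+"0.npz");q=(pts(d)-h)@Rp
    q[...,2]-=.004
    m=(abs(q[...,0]+.128)<.045)&(abs(q[...,1])<.045)&(q[...,2]>.012)&(q[...,2]<.05)
    print(n,m.sum());Q=q[m]
    t=Q[Q[:,2]>.022]
    c=t[:,:2].mean(0);ev,V=np.linalg.eigh(np.cov((t[:,:2]-c).T))
    print(len(t),c,np.sqrt(ev),V[:,1],np.arctan2(V[1,1],V[0,1]))
    # image with predicted overlay
    S=8;u0,v0=[int(x) for x in proj(d,h+Rp@[-.128,0,.035])]
    im=d["image"][v0-35:v0+35,u0-45:u0+45];im=cv2.resize(im,None,fx=S,fy=S,interpolation=cv2.INTER_CUBIC)
    im=np.clip(im.astype(float)*1.5,0,255).astype(np.uint8)
    def pp(p): 
        x,y=proj(d,h+Rp@np.array(p));return int((x-u0+45+.5)*S),int((y-v0+35+.5)*S)
    cv2.circle(im,pp([-.128,0,.035]),4,(0,0,255),1);cv2.circle(im,pp([-.128,0,.003]),4,(0,255,0),1)
    cv2.circle(im,pp([-.17,0,.003]),4,(255,0,0),1)
    cv2.line(im,pp([-.17,-.085,.003]),pp([-.17,.085,.003]),(255,0,0),1)
    cv2.imwrite(f"pics/w_{n}.png",im)
E
```

```text
hinge [0.67756665 0.14462474 0.106     ] edge [0.53422592 0.10710596 0.18939529] wing top [0.58468573 0.12031358 0.19760296]
top 99
75 [-0.12741281  0.00208706] [0.00368977 0.01194771] [0.07749601 0.99699266] 1.4932225424323107
side 153
112 [-0.12206697  0.00206699] [0.00346816 0.01231858] [0.11185382 0.99372467] 1.4587079437181891
```

View pics/w_top.png

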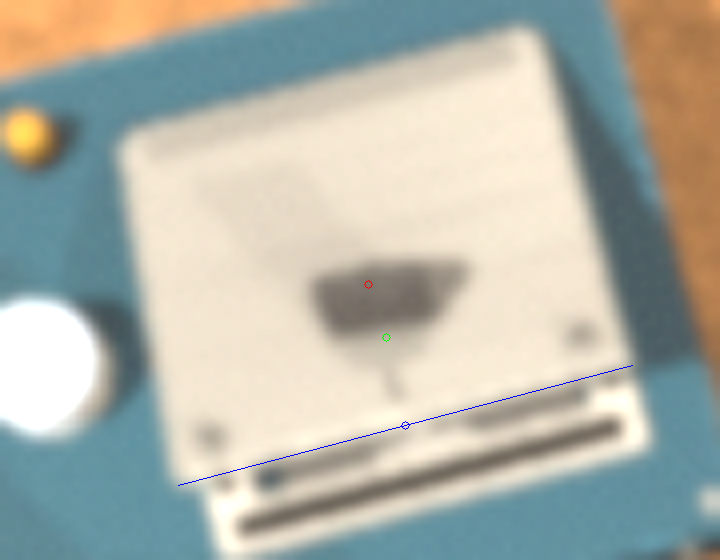

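View pics/w_side.png

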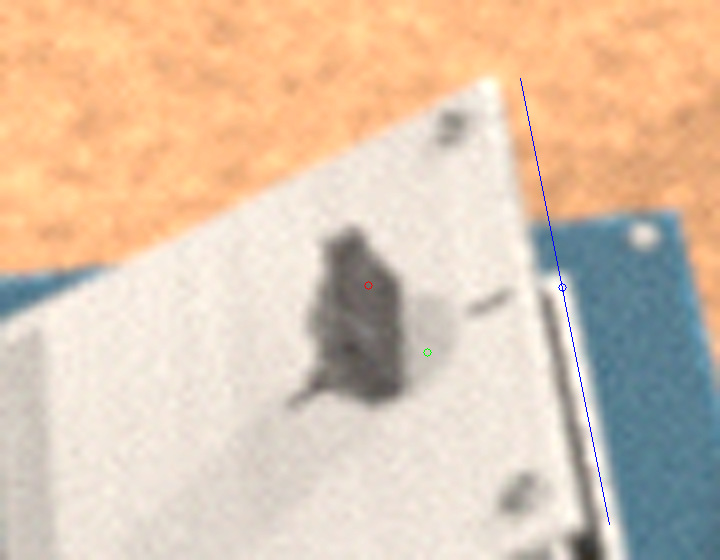

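```bash
python3 - <<'E'
from h import *
b=np.load("box.npz");o,R=b["o"],b["R"];o=o+R@[.0006,.0007,0]
d=np.load("top0.npz");s=np.load("side0.npz")
# side: screw bolts/deck corners, posts  crop 3x offset (185,190)
for nm,(a,c),p in [("cornerNearHinge-",(45,95),(.125,-.115,.1)),("corner free-",(350,66),(-.125,-.115,.1)),("free+",(418,370),(-.125,.185,.1)),("hinge+",(50,412),(.125,.185,.1)),("post118 top",(87,300),(.095,.118,.126)),("post158",(90,350),(.095,.158,.126)),("frame corner",(338,258),(-.095,.095,.106))]:
    u,v=proj(s,o+R@np.array(p)); print(nm,"seen",np.round([185+a/3,190+c/3],1),"pred",np.round([u,v],1),"onz box",np.round((onz(s,185+a/3,190+c/3,p[2])-o)@R,4))
def tri(uv1,uv2):
    o1,r1=ray(d,*uv1);o2,r2=ray(s,*uv2);A=np.c_[r1,-r2];k=np.linalg.lstsq(A,o2-o1,rcond=None)[0]
    p,q=o1+k[0]*r1,o2+k[1]*r2;return (p+q)/2,np.linalg.norm(p-q)
# panel free corner +y : top crop5 (248,393) ; side crop3 (306,184). -y corner: top (533,325), side (277,17)
for t,z in [((248,393),(306,184)),((535,325),(277,17)),((270,368),(288,170)),((502,303),(263,33)),((217,183),(104,277))]:
    p,e=tri((170+t[0]/5,150+t[1]/5),(185+z[0]/3,190+z[1]/3));print(np.round((p-o)@R,4),round(e,4))
E
```

```text
cornerNearHinge- seen [200.  221.7] pred [202.7 220.6] onz box [ 0.1315 -0.1121  0.1   ]
corner free- seen [301.7 212. ] pred [303.8 210.7] onz box [-0.1191 -0.1113  0.1   ]
free+ seen [324.3 313.3] pred [329.1 313.6] onz box [-0.1156  0.1832  0.1   ]
hinge+ seen [201.7 327.3] pred [204.2 328. ] onz box [0.1299 0.1828 0.1   ]
post118 top seen [214. 290.] pred [217.  290.7] onz box [0.1011 0.1155 0.126 ]
post158 seen [215.  306.7] pred [217.7 307.2] onz box [0.1002 0.1561 0.126 ]
frame corner seen [297.7 276. ] pred [306.7 277.7] onz box [-0.0767  0.0878  0.106 ]
[-0.0571  0.0847  0.1851] 0.0071
[-0.0605 -0.0869  0.1826] 0.0091
[-0.0465  0.0692  0.1837] 0.0061
[-0.0453 -0.071   0.1831] 0.0042
[0.0884 0.0834 0.1066] 0.0036
```

Call:
arm_command --pt "10 15 6 0 0 0.4 1" --pt "20 31 6 0 0 0.8 1" --pt "30 46 6 0 0 1.2 1" --pt "42 64.5 6 0 0 1.47 1" --pt "42 64.5 6 0 0 1.47 1" --pt "42 64.5 6 0 0 1.47 1" --pt "42 64.5 6 0 0 1.47 1" --pt "42 64.5 6 0 0 1.47 1" --pt "42 64.5 6 0 0 1.47 1" --pt "42 64.5 6 0 0 1.47 1" --pt "42 64.5 6 0 0 1.47 1" --pt "42 64.5 6 0 0 1.47 1" --pt "42 64.5 6 0 0 1.47 1" --pt "42 64.5 6 0 0 1.47 1" --pt "42 64.5 6 0 0 1.47 1" --pt "42 64.5 6 0 0 1.47 1"

```text
time_s: 2.1
ee_pos: [0.5432, 0.1085, 0.2527]
eef_rot: [[0.992, 0.124, -0.002], [0.124, -0.992, -0.0], [-0.002, 0.0, -1.0]]
ft_force: [0.0, -0.5, 0.1]
grip_width: -0.002
```

```bash
cat > look.py <<'E'
import sys
from workcell import bot
from h import *
t=sys.argv[1]
s=bot.get_state();print({k:np.round(s[k],4).tolist() for k in("time_s","qpos","ee_pos","eef_rot","ft_force","grip_width")})
b=np.load("box.npz");o,R=b["o"],b["R"];o=o+R@[.0036,.0007,0]
ims=[]
for n in("side","top"):
    d=bot.snapshot(n);np.savez(f"{n}{t}.npz",**d)
    u0,v0=[int(x) for x in proj(d,o+R@[-.02,.0,.13])]
    w,h_=(50,75) if n=="side" else (50,75)
    im=d["image"][v0-h_:v0+h_,u0-w:u0+w];im=cv2.resize(im,None,fx=4,fy=4,interpolation=cv2.INTER_CUBIC)
    im=np.clip(im.astype(float)*1.4,0,255).astype(np.uint8)
    x,y=proj(d,s["ee_pos"]);cv2.circle(im,(int((x-u0+w+.5)*4),int((y-v0+h_+.5)*4)),4,(0,0,255),1)
    ims.append(im); print(n,"crop off",u0-w,v0-h_,"x4; tcp px",x,y)
cv2.imwrite(f"pics/l{t}.png",np.hstack(ims))
E
python3 look.py 1
```

```text
{'time_s': 2.1, 'qpos': [5.4341, 5.3772, 71.4756, -0.0073, 103.2551, -1.6919], 'ee_pos': [0.5432, 0.1085, 0.2527], 'eef_rot': [[0.9923, 0.124, -0.0019], [0.124, -0.9923, -0.0003], [-0.0019, 0.0001, -1.0]], 'ft_force': [0.0198, -0.5272, 0.1249], 'grip_width': -0.002}
side crop off 215 166 x4; tcp px 281.4566480204456 198.92749684207288
top crop off 196 134 x4; tcp px 245.47395482548308 215.2915207662453
```

View pics/l1.png

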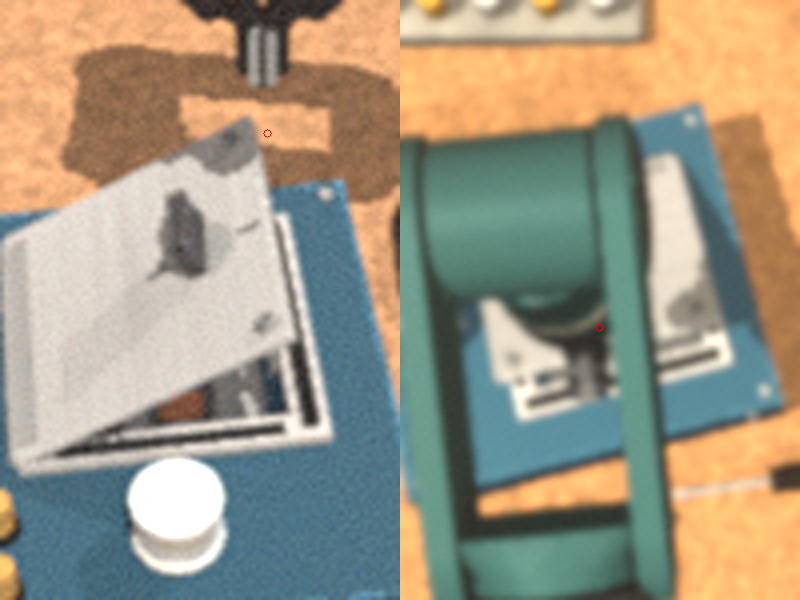

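```bash
cat >> h.py <<'E'
def tri(d,s,uv1,uv2):
    o1,r1=ray(d,*uv1);o2,r2=ray(s,*uv2);A=np.c_[r1,-r2];k=np.linalg.lstsq(A,o2-o1,rcond=None)[0]
    p,q=o1+k[0]*r1,o2+k[1]*r2;return (p+q)/2,np.linalg.norm(p-q)
E
python3 - <<'E'
from h import *
d=np.load("top1.npz");s=np.load("side1.npz")
print(tri(d,s,(242.3,232.5),(280.5,187)))
Pd=pts(d);Ps=pts(s)
for v in(178,182,185): print("side",v,[np.round(Ps[v,u],3).tolist() for u in(278,281,283)])
for v in(222,226,230): print("top",v,[np.round(Pd[v,u],3).tolist() for u in(240,242,245)])
for p in [(.5432,.1085,.2527),(.5432,.1085,.3),(.5432,.1085,.33)]: print(proj(d,p),proj(s,p))
S=cv2.resize(d["image"][130:260,180:320],None,fx=5,fy=4.5,interpolation=cv2.INTER_CUBIC);cv2.imwrite("pics/t1.png",S)
cv2.imwrite("pics/s1.png",s["image"])
E
```

```text
(array([0.51809526, 0.11381759, 0.28739203]), np.float64(0.05261314355244172))
side 178 [[0.548, 0.119, 0.317], [0.542, 0.119, 0.318], [0.539, 0.118, 0.317]]
side 182 [[0.549, 0.118, 0.306], [0.542, 0.12, 0.308], [0.539, 0.117, 0.306]]
side 185 [[0.549, 0.118, 0.298], [0.543, 0.119, 0.299], [0.539, 0.116, 0.297]]
top 222 [[0.504, 0.106, 0.402], [0.504, 0.101, 0.402], [0.51, 0.098, 0.36]]
top 226 [[0.495, 0.106, 0.395], [0.495, 0.101, 0.398], [0.497, 0.096, 0.378]]
top 230 [[0.487, 0.107, 0.385], [0.486, 0.102, 0.389], [0.487, 0.095, 0.384]]
(np.float64(245.46885011729114), np.float64(215.28188582500422)) (np.float64(281.43923092772803), np.float64(198.94864133046252))
(np.float64(243.6072723354709), np.float64(212.5532466172326)) (np.float64(281.3509386665308), np.float64(181.44515895649323))
(np.float64(242.34349688377642), np.float64(210.70084631411927)) (np.float64(281.29157463510313), np.float64(169.67654794062545))
```

View pics/s1.png

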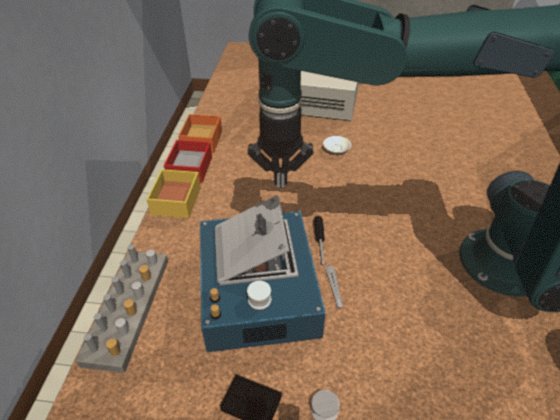

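View pics/t1.png

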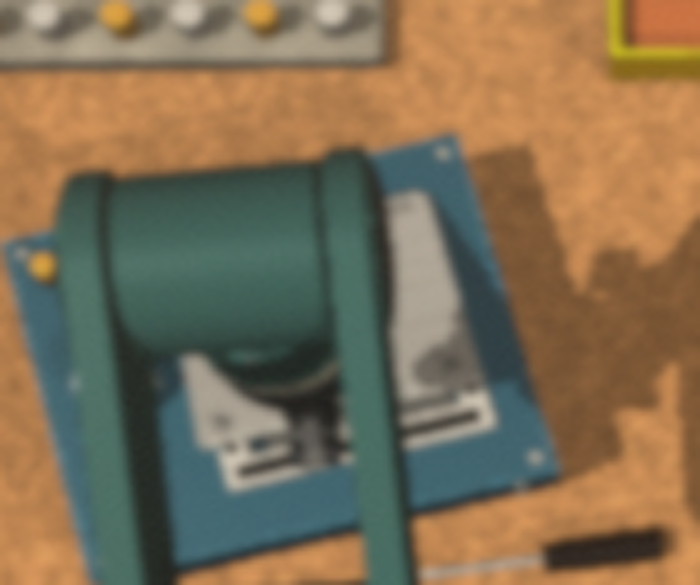

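```bash
python3 - <<'E'
from h import *
s=np.load("side1.npz");s0=np.load("side0.npz");P=pts(s)
a=cv2.resize(s["image"][130:215,240:320],None,fx=5,fy=7,interpolation=cv2.INTER_NEAREST)
P0=pts(s0);
print(proj(s0,(.124,-.535,.192)),proj(s0,(.124,-.535,.205)))
m=(np.linalg.norm(P0[...,:2]-[.124,-.535],axis=-1)<.08)&(P0[...,2]>.1)
print("min z near tcp start",np.sort(P0[m][:,2])[:8])
m=(np.linalg.norm(P[...,:2]-[.5432,.1085],axis=-1)<.04)&(P[...,2]>.2)
print(np.sort(P[m][:,2])[:10])
for v in range(180,205,2): print(v,s["image"][v,281],np.round(P[v,281],3))
b=cv2.resize(s0["image"][0:100,420:520],None,fx=4,fy=595/100,interpolation=cv2.INTER_NEAREST)
cv2.imwrite("pics/z1.png",np.hstack([a,b]))
E
```

```text
(np.float64(442.62935873880025), np.float64(83.188611488906)) (np.float64(443.6529766783509), np.float64(79.30044278085535))
min z near tcp start [0.24297318 0.24315858 0.24322693 0.24388671 0.24391894 0.2440929
 0.24438936 0.24488643]
[0.29124758 0.29150603 0.29175412 0.29229265 0.29304824 0.29305213
 0.29320444 0.29508489 0.2957586  0.29577192]
180 [79 81 88] [0.543 0.118 0.312]
182 [78 83 86] [0.542 0.12  0.308]
184 [79 82 85] [0.543 0.118 0.302]
186 [76 81 83] [0.543 0.118 0.296]
188 [53 73 97] [ 0.585 -0.214 -0.002]
190 [ 56  79 107] [ 0.583 -0.199  0.003]
192 [ 79 112 154] [ 0.582 -0.195 -0.001]
194 [ 96 134 181] [ 0.581 -0.184  0.001]
196 [ 90 127 176] [ 0.58  -0.176  0.   ]
198 [ 98 137 185] [ 0.579 -0.166  0.002]
200 [ 97 137 185] [0.457 0.795 0.889]
202 [ 74  98 132] [ 0.577 -0.151  0.001]
204 [ 62  79 106] [ 0.576 -0.144 -0.001]
```

View pics/z1.png

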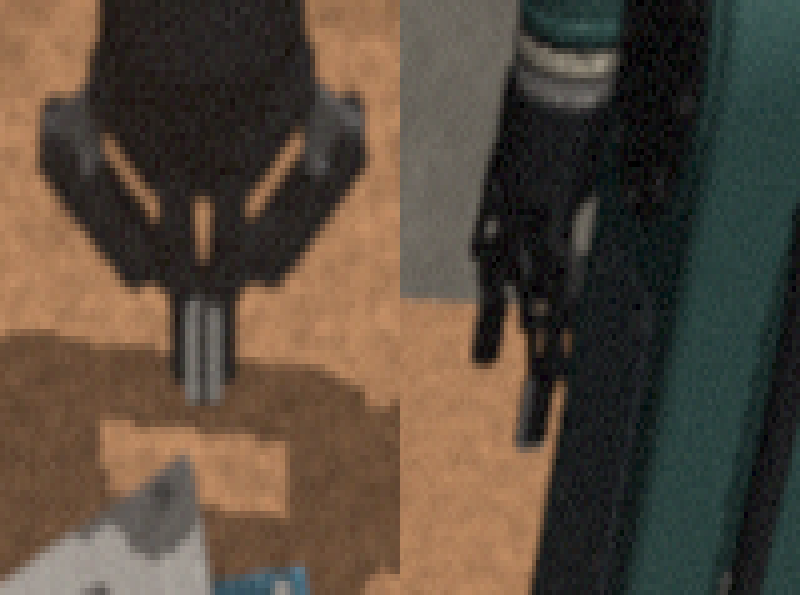

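Call:
arm_command --pt "0 0 -3 0 0 0 1" --pt "0 0 -5 0 0 0 1" --pt "0 0 -7 0 0 0 1" --pt "0 0 -8 0 0 0 1" --pt "0 0 -9 0 0 0 1" --pt "0 0 -9 0 0 0 1" --pt "0 0 -9 0 0 0 1"

```text
time_s: 3.08
ee_pos: [0.5437, 0.1086, 0.1637]
eef_rot: [[0.992, 0.124, -0.0], [0.124, -0.992, 0.0], [-0.0, -0.0, -1.0]]
ft_force: [-0.1, -0.2, -0.3]
grip_width: -0.004
```

```bash
python3 look.py 2
```

```text
{'time_s': 3.075, 'qpos': [5.4362, 6.0091, 80.8216, 0.0029, 93.1728, -1.6895], 'ee_pos': [0.5437, 0.1086, 0.1637], 'eef_rot': [[0.9923, 0.124, -0.0001], [0.124, -0.9923, 0.0], [-0.0001, -0.0001, -1.0]], 'ft_force': [-0.0608, -0.2445, -0.3469], 'grip_width': -0.0043}
side crop off 215 166 x4; tcp px 281.33889896375337 228.8053726223775
top crop off 196 134 x4; tcp px 248.5547480513079 219.68181872940335
```

View pics/l2.png

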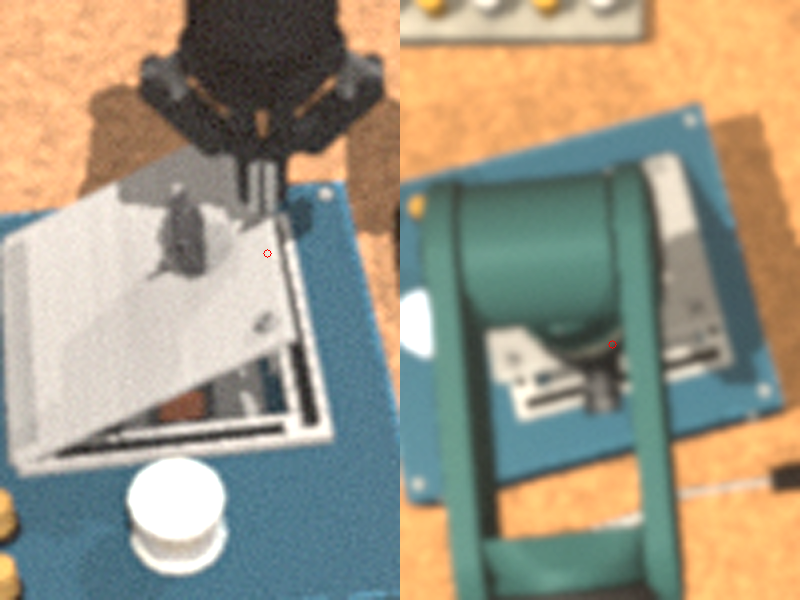

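Call:
arm_command --pt "0 0 -2 0 0 0 1" --pt "-0.2 0 -2.7 0 0 0 1" --pt "-0.5 -0.1 -3.5 0 0 0 1" --pt "-0.7 -0.2 -4.3 0 0 0 1" --pt "-0.9 -0.3 -5.1 0 0 0 1" --pt "-1.1 -0.3 -5.9 0 0 0 1" --pt "-1.3 -0.4 -6.7 0 0 0 1" --pt "-1.4 -0.4 -7.2 0 0 0 1" --pt "-1.4 -0.4 -7.2 0 0 0 1"

```text
time_s: 4.3
ee_pos: [0.5293, 0.1046, 0.0911]
eef_rot: [[0.992, 0.124, -0.001], [0.124, -0.992, -0.0], [-0.001, -0.0, -1.0]]
ft_force: [-0.5, 0.6, 0.2]
grip_width: 0.004
```

```bash
python3 look.py 3
```

```text
{'time_s': 4.3, 'qpos': [5.1569, 6.1761, 89.0001, 0.0021, 84.8978, -1.9728], 'ee_pos': [0.5293, 0.1046, 0.0911], 'eef_rot': [[0.9923, 0.1241, -0.0013], [0.1241, -0.9923, -0.0001], [-0.0013, -0.0001, -1.0]], 'ft_force': [-0.5181, 0.6055, 0.2208], 'grip_width': 0.0045}
side crop off 215 166 x4; tcp px 287.9021202042231 249.83429252020477
top crop off 196 134 x4; tcp px 252.0427887335989 227.55887588743033
```

View pics/l3.png

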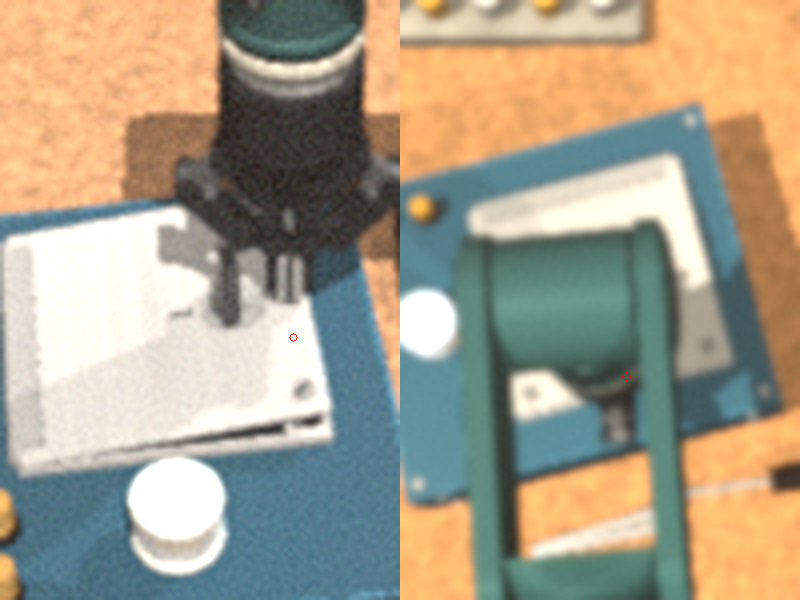

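Call:
arm_command --pt "0 0 -0.4 0 0 0 1" --pt "0 0 -0.5 0 0 0 1" --pt "0 0 -0.5 0 0 0 1" --pt "0 0 5 0 0 0 1" --pt "0 0 11 0 0 0 1" --pt "-6 -6 11 0 0 0 0" --pt "-10 -12 11 0 0 0 -1" --pt "-15 -18 11 0 0 0 -1" --pt "-18 -24 11 0 0 0 -1" --pt "-18 -28 11 0 0 0 -1" --pt "-18 -28 11 0 0 0 -1"

```text
time_s: 5.78
ee_pos: [0.3483, -0.1777, 0.202]
eef_rot: [[0.993, 0.12, 0.0], [0.12, -0.993, -0.001], [0.0, 0.001, -1.0]]
ft_force: [0.5, 0.5, 0.4]
grip_width: 0.999
```

```bash
python3 look.py 4
```

```text
{'time_s': 5.775, 'qpos': [-35.3232, -15.8752, 96.7305, -0.0414, 99.0995, -42.2222], 'ee_pos': [0.3483, -0.1777, 0.202], 'eef_rot': [[0.9928, 0.12, 0.0002], [0.12, -0.9928, -0.001], [0.0001, 0.0011, -1.0]], 'ft_force': [0.4733, 0.4531, 0.3631], 'grip_width': 0.999}
side crop off 215 166 x4; tcp px 371.2670727417494 143.96881257317352
top crop off 196 134 x4; tcp px 349.2685827844015 286.54312087881726
```

View pics/l4.png

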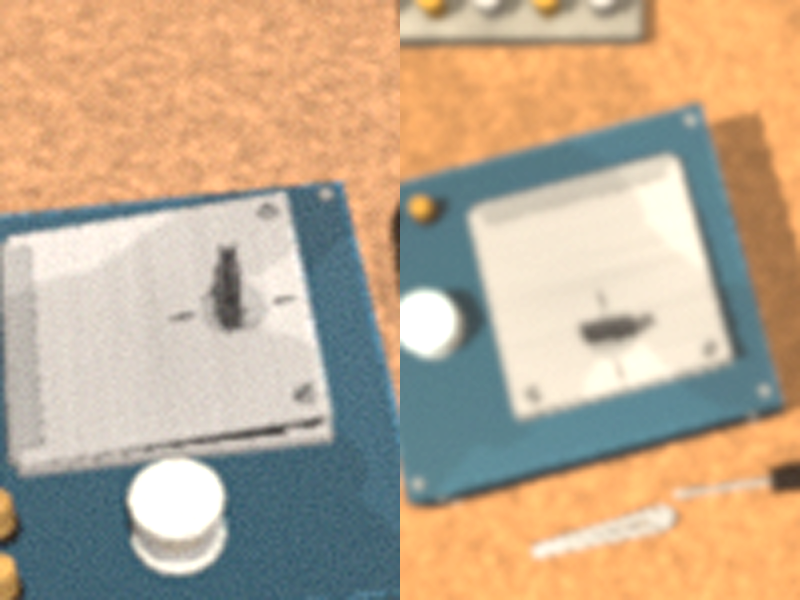

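```bash
python3 - <<'E'
from h import *
b=np.load("box.npz");o,R=b["o"],b["R"];o=o+R@[.0006,.0007,0]
d=np.load("top4.npz");s=np.load("side4.npz")
T=lambda x,y:(196+(x-400)/4-.5,134+y/4-.5)
S=lambda x,y:(215+x/4-.5,166+y/4-.5)
bx=lambda p:(p-o)@R
for nm,t,z in [("idx hinge side",(601,298),(181,317)),("idx free",(619,370),(283,299)),("screw+",(532,396),(303,392)),("screw-",(711,348),(268,211)),("bar top +y end",(583,325),(230,318)),("bar -y end",(650,320),(227,247)),]:
    p,e=tri(d,s,T(*t),S(*z));print(nm,np.round(p,4),"box",np.round(bx(p),4),"gap",round(e,4), "top@z",np.round(bx(onz(d,*T(*t),p[2])),4),"side@z",np.round(bx(onz(s,*S(*z),p[2])),4))
for n,D in(("top",d),("side",s)):
    q=bx(pts(D));m=(q[...,0]>-.07)&(q[...,0]<.06)&(abs(q[...,1])<.075)&(q[...,2]<.3)&(q[...,2]>.09)
    Q=q[m]
    for i in range(8):
        A=np.c_[Q[:,:2],np.ones(len(Q))];k=np.linalg.lstsq(A,Q[:,2],rcond=None)[0];r=Q[:,2]-A@k;Q=Q[abs(r)<max(1.5*r.std(),.002)]
    print(n,"angle",np.arctan(-k[0]),k)
    Q=q[m];r=Q[:,2]-np.c_[Q[:,:2],np.ones(len(Q))]@k
    t=Q[(r>.02)&(r<.045)];c=t.mean(0);ev,V=np.linalg.eigh(np.cov((t[:,:2]-c[:2]).T));print(len(t),c,np.sqrt(ev),np.arctan(V[1,1]/V[0,1]),r[(r>.015)].max())
    print(np.linalg.norm(t[:,:2].min(0)),t.min(0),t.max(0))
E
```

```text
idx hinge side [0.589  0.122  0.1194] box [-0.0065  0.0006  0.1194] gap 0.0046 top@z [-0.0087  0.0011  0.1194] side@z [-0.0043 -0.0004  0.1194]
idx free [0.5325 0.107  0.1254] box [-0.0648  0.0003  0.1254] gap 0.0054 top@z [-0.0675  0.0011  0.1254] side@z [-0.0623 -0.0007  0.1254]
screw+ [0.5135 0.1731 0.126 ] box [-0.0665  0.0691  0.126 ] gap 0.0066 top@z [-0.0697  0.07    0.126 ] side@z [-0.0634  0.0678  0.126 ]
screw- [0.5494 0.0369 0.1238] box [-0.0663 -0.0718  0.1238] gap 0.0058 top@z [-0.0691 -0.071   0.1238] side@z [-0.0636 -0.0729  0.1238]
bar top +y end [0.5622 0.1337 0.1361] box [-0.0293  0.0186  0.1361] gap 0.0015 top@z [-0.0286  0.0184  0.1361] side@z [-0.03    0.0189  0.1361]
bar -y end [0.5682 0.0826 0.1382] box [-0.0365 -0.0323  0.1382] gap 0.004 top@z [-0.0385 -0.0318  0.1382] side@z [-0.0346 -0.0331  0.1382]
top angle 0.0930459522054483 [-0.0933154  -0.0012023   0.11817383]
54 [-0.03657716  0.00166583  0.15203175] [0.00357826 0.01194895] 1.4538058710901243 0.037617340056023005
0.04720654351892056 [-0.04353766 -0.01824637  0.1425071 ] [-0.02944366  0.02110512  0.15962048]
side angle 0.09083146193474191 [-0.09108209 -0.0021462   0.11795451]
79 [-0.03066383  0.0022543   0.150293  ] [0.00310668 0.01257012] 1.4959821479660407 0.034584425213023254
0.04244642661819882 [-0.03698284 -0.02083192  0.14050592] [-0.02516062  0.01959004  0.15506309]
```

Call:
arm_command --pt "5 6 0 0 0 0.04 -1" --pt "9 12 0 0 0 0.04 -1" --pt "13 18 0 0 0 0.04 -1" --pt "17 24 0 -0.023 0.089 0.04 -1" --pt "21.4 29.3 0 -0.023 0.089 0.04 -1" --pt "21.4 29.3 -2.5 -0.023 0.089 0.04 -1" --pt "21.4 29.3 -3.1 -0.023 0.089 0.04 -1" --pt "21.4 29.3 -3.1 -0.023 0.089 0.04 -1" --pt "21.4 29.3 -3.1 -0.023 0.089 0.04 -1"

```text
time_s: 7.0
ee_pos: [0.5626, 0.1151, 0.1721]
eef_rot: [[0.984, 0.158, -0.087], [0.157, -0.987, -0.025], [-0.09, 0.011, -0.996]]
ft_force: [0.3, -0.6, -0.1]
grip_width: 1.001
```

```bash
python3 look.py 5
```

```text
{'time_s': 7.0, 'qpos': [6.461, 12.5714, 72.5337, -0.8842, 100.0156, -2.7363], 'ee_pos': [0.5626, 0.1151, 0.1721], 'eef_rot': [[0.9835, 0.1583, -0.087], [0.1567, -0.9873, -0.0251], [-0.0899, 0.0111, -0.9959]], 'ft_force': [0.3324, -0.571, -0.0694], 'grip_width': 1.0007}
side crop off 215 166 x4; tcp px 272.3804706249825 227.54047229212262
top crop off 196 134 x4; tcp px 246.1334783886326 212.98002324732298
```

View pics/l5.png

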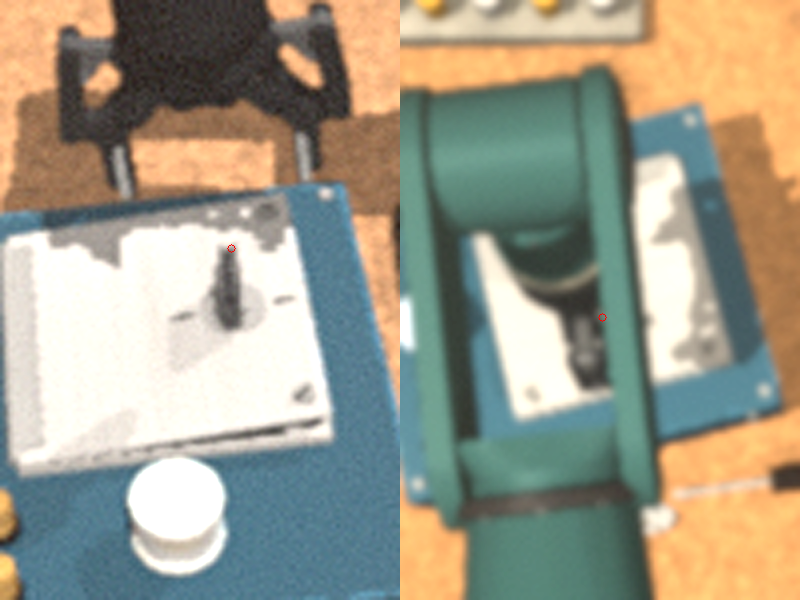

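```bash
python3 - <<'E'
from h import *
s=np.load("side5.npz");p=np.array([.5626,.1151,.1721]);z=np.array([-.087,-.0251,-.9959])
a=p-z*.051
for L in(.05,.065,.081): print(L,[ (4*(np.array(proj(s,q))-[215,166])+2).round(1) for q in(a,a+z*L)])
P=pts(s)
for c in((122,175),(304,160)): print(np.round(P[int(166+c[1]/4),int(215+c[0]/4)],4))
E
```

```text
0.05 [array([221.1, 182.1]), array([231.3, 246.9])]
0.065 [array([221.1, 182.1]), array([234.2, 265.5])]
0.081 [array([221.1, 182.1]), array([237.2, 284.9])]
[0.6161 0.1322 0.2384]
[0.5225 0.116  0.2421]
```

Call:
arm_command --pt "-0.3 -0.1 -3 0 0 0 -1" --pt "-0.5 -0.15 -6 0 0 0 -1" --pt "-0.7 -0.2 -8 0 0 0 -1" --pt "-0.7 -0.2 -8 0 0 0 -1" --pt "-0.7 -0.2 -8 0 0 0 -1"

```text
time_s: 7.72
ee_pos: [0.5567, 0.1125, 0.0943]
eef_rot: [[0.984, 0.157, -0.083], [0.155, -0.988, -0.025], [-0.086, 0.011, -0.996]]
ft_force: [-0.1, -0.3, 0.2]
grip_width: 1.002
```

Call:
arm_command --pt "0 0 0 0 0 0 0.3" --pt "0 0 0 0 0 0 0.6" --pt "0 0 0 0 0 0 0.8" --pt "0 0 0 0 0 0 1" --pt "0 0 0 0 0 0 1" --pt "0 0 0 0 0 0 1"

```text
time_s: 8.48
ee_pos: [0.5577, 0.1127, 0.0942]
eef_rot: [[0.984, 0.157, -0.081], [0.156, -0.988, -0.024], [-0.084, 0.011, -0.996]]
ft_force: [4.2, 1.8, -2.1]
grip_width: 0.099
```

```bash
python3 look.py 6
```

```text
{'time_s': 8.475, 'qpos': [6.2706, 13.506, 80.313, -0.8661, 90.9533, -2.7202], 'ee_pos': [0.5577, 0.1127, 0.0942], 'eef_rot': [[0.9843, 0.1571, -0.081], [0.1556, -0.9875, -0.0241], [-0.0838, 0.0111, -0.9964]], 'ft_force': [4.1918, 1.8081, -2.1409], 'grip_width': 0.0991}
side crop off 215 166 x4; tcp px 275.20043446355413 250.4739274291079
top crop off 196 134 x4; tcp px 249.43806575170956 218.429785535467
```

View pics/l6.png

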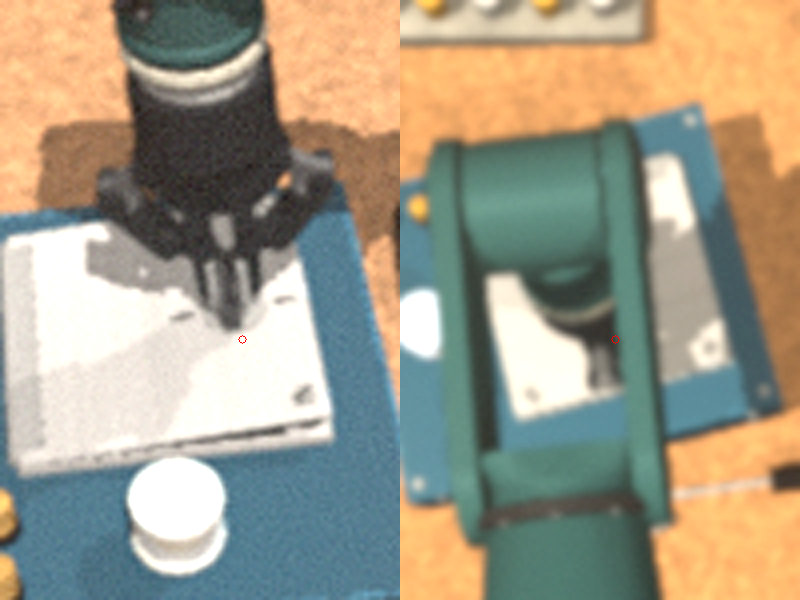

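Call:
arm_command --pt "0 0 0 -0.012 -0.004 -0.15 1" --pt "0 0 0 -0.024 -0.007 -0.3 1" --pt "0 0 0 -0.036 -0.011 -0.45 1" --pt "0 0 0 -0.049 -0.014 -0.6 1" --pt "0 0 0 -0.061 -0.018 -0.75 1" --pt "0 0 0 -0.061 -0.018 -0.75 1" --pt "0 0 0 -0.061 -0.018 -0.75 1"

```text
time_s: 9.45
ee_pos: [0.5573, 0.1129, 0.0941]
eef_rot: [[0.827, -0.556, -0.082], [-0.56, -0.828, -0.024], [-0.055, 0.066, -0.996]]
ft_force: [1.3, 1.3, -0.3]
grip_width: 0.1
```

Call:
arm_command --pt "0 0 0 -0.012 -0.004 -0.15 1" --pt "0 0 0 -0.025 -0.007 -0.3 1" --pt "0 0 0 -0.037 -0.011 -0.45 1" --pt "0 0 0 -0.049 -0.014 -0.6 1" --pt "0 0 0 -0.059 -0.017 -0.72 1" --pt "0 0 0 -0.059 -0.017 -0.72 1" --pt "0 0 0 -0.059 -0.017 -0.72 1"

```text
time_s: 10.32
ee_pos: [0.5571, 0.1132, 0.0941]
eef_rot: [[0.255, -0.964, -0.083], [-0.967, -0.254, -0.023], [0.001, 0.086, -0.996]]
ft_force: [1.7, 1.8, -0.1]
grip_width: 0.096
```

```bash
python3 look.py 7
```

```text
{'time_s': 10.325, 'qpos': [6.272, 13.5097, 80.3302, -0.7814, 91.0114, 81.5411], 'ee_pos': [0.5571, 0.1132, 0.0941], 'eef_rot': [[0.2546, -0.9635, -0.0826], [-0.967, -0.2536, -0.0228], [0.001, 0.0856, -0.9963]], 'ft_force': [1.7085, 1.844, -0.1268], 'grip_width': 0.0959}
side crop off 215 166 x4; tcp px 275.4226637486454 250.70069899918732
top crop off 196 134 x4; tcp px 249.28537297917853 218.62023083805548
```

View pics/l7.png

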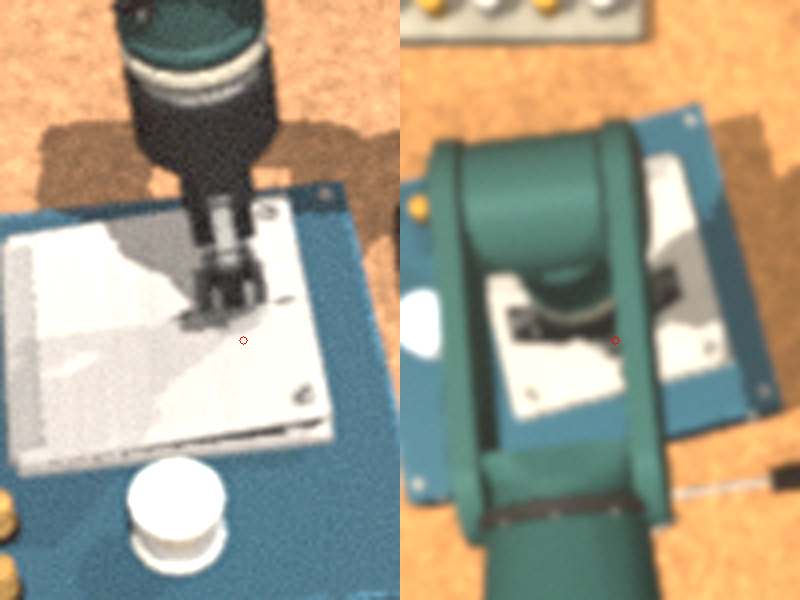

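Call:
arm_command --pt "0 0 -0.2 0.003 -0.014 0 1" --pt "0 0 -0.4 0.007 -0.028 0 1" --pt "0.1 0 -0.67 0.013 -0.05 0 1" --pt "0.1 0 -0.67 0.013 -0.05 0 1"

```text
time_s: 10.92
ee_pos: [0.5579, 0.1134, 0.087]
eef_rot: [[0.254, -0.967, -0.032], [-0.967, -0.254, -0.009], [0.001, 0.033, -0.999]]
ft_force: [2.6, 2.6, -2.1]
grip_width: 0.101
```

Call:
arm_command --pt "0 0 -0.2 0.003 -0.012 0 1" --pt "0 0 -0.3 0.006 -0.024 0 1" --pt "0.05 0 -0.4 0.009 -0.033 0 1" --pt "0.05 0 -0.4 0.009 -0.033 0 1"

```text
time_s: 11.42
ee_pos: [0.5588, 0.1136, 0.0839]
eef_rot: [[0.254, -0.967, 0.003], [-0.967, -0.254, 0.0], [0.0, -0.003, -1.0]]
ft_force: [0.5, 4.0, 4.7]
grip_width: 0.102
```

Call:
arm_command --pt "0 0 -0.2 0 0 0 1" --pt "0 0 -0.3 0 0 0 1" --pt "0 0 -0.3 0 0 0 1"

```text
time_s: 11.8
ee_pos: [0.5588, 0.1136, 0.0827]
eef_rot: [[0.254, -0.967, 0.003], [-0.967, -0.254, 0.0], [0.001, -0.003, -1.0]]
ft_force: [-2.0, 1.8, 9.7]
grip_width: 0.102
```

```bash
python3 look.py 8; python3 - <<'E'
from h import *
b=np.load("box.npz");o,R=b["o"],b["R"]
for n in("top","side"):
    d=np.load(n+"8.npz");q=(pts(d)-o)@R
    m=(q[...,0]>-.08)&(q[...,0]<.06)&(q[...,1]>.04)&(q[...,1]<.08)&(abs(q[...,2]-.11)<.015);Q=q[m]
    for i in range(6):
        A=np.c_[Q[:,:2],np.ones(len(Q))];k=np.linalg.lstsq(A,Q[:,2],rcond=None)[0];r=Q[:,2]-A@k;Q=Q[abs(r)<max(1.5*r.std(),.002)]
    print(n,len(Q),np.arctan(-k[0]),k)
E
```

```text
{'time_s': 11.8, 'qpos': [5.7962, 10.0988, 85.5513, 0.0004, 84.1623, 81.0739], 'ee_pos': [0.5588, 0.1136, 0.0827], 'eef_rot': [[0.2541, -0.9672, 0.0033], [-0.9672, -0.2541, 0.0003], [0.0005, -0.0032, -1.0]], 'ft_force': [-2.0351, 1.7668, 9.7259], 'grip_width': 0.1024}
side crop off 215 166 x4; tcp px 274.76808205306367 253.9952836256012
top crop off 196 134 x4; tcp px 249.50104953674887 218.63304836532123
top 98 0.024161758032371236 [-0.02416646  0.0213496   0.10785813]
side 749 -0.0013988509545218798 [ 0.00139885 -0.0040162   0.10955857]
```

View pics/l8.png

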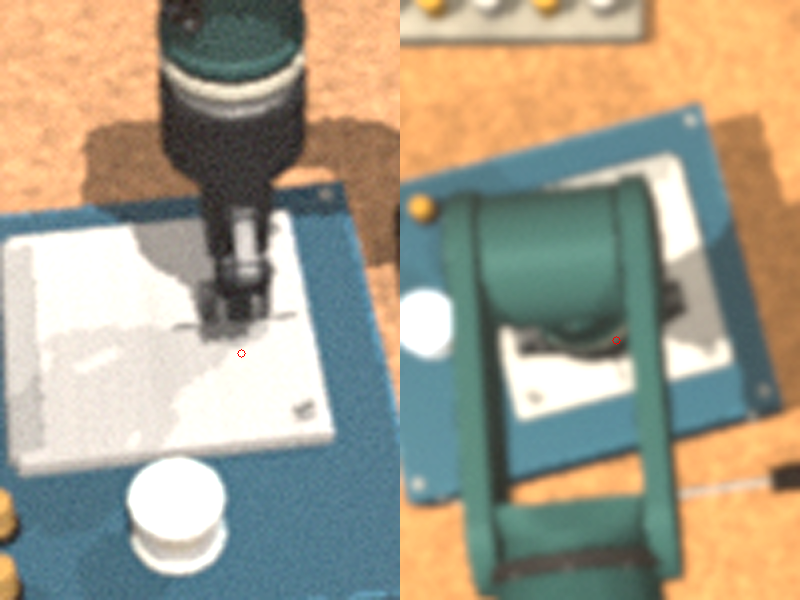

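Call:
arm_command --pt "0 0 -0.3 0 0 0 1" --pt "0 0 -0.4 0 0 0 1" --pt "0 0 -0.4 0 0 0 1"

```text
time_s: 12.28
ee_pos: [0.5589, 0.1136, 0.0825]
eef_rot: [[0.254, -0.967, 0.005], [-0.967, -0.254, 0.0], [0.001, -0.005, -1.0]]
ft_force: [-5.1, 1.9, 16.2]
grip_width: 0.102
```

Call:
arm_command --pt "0 0 -0.5 0 0 0 1" --pt "0 0 -0.6 0 0 0 1" --pt "0 0 -0.6 0 0 0 1" --pt "0 0 -0.6 0 0 0 1"

```text
time_s: 12.78
ee_pos: [0.559, 0.1136, 0.0823]
eef_rot: [[0.254, -0.967, 0.008], [-0.967, -0.254, 0.0], [0.002, -0.007, -1.0]]
ft_force: [-8.6, 2.0, 23.1]
grip_width: 0.106
```

```bash
python3 look.py 9; python3 - <<'E'
from h import *
b=np.load("box.npz");o,R=b["o"],b["R"]
def fit(q,m):
    Q=q[m]
    for i in range(6):
        A=np.c_[Q[:,:2],np.ones(len(Q))];k=np.linalg.lstsq(A,Q[:,2],rcond=None)[0];r=Q[:,2]-A@k;Q=Q[abs(r)<max(1.5*r.std(),.002)]
    return len(Q),np.round(k,4)
for t in "89":
    d=np.load(f"side{t}.npz");q=(pts(d)-o)@R
    print(t,"panel",fit(q,(q[...,0]>-.08)&(q[...,0]<.07)&(q[...,1]>.02)&(q[...,1]<.08)&(abs(q[...,2]-.11)<.01)),
     "deck",fit(q,(q[...,0]>-.11)&(q[...,0]<.07)&(q[...,1]>.1)&(q[...,1]<.175)&(abs(q[...,2]-.1)<.01)))
E
```

```text
{'time_s': 12.775, 'qpos': [5.8112, 9.9553, 85.768, -0.0278, 83.8425, 81.0811], 'ee_pos': [0.559, 0.1136, 0.0823], 'eef_rot': [[0.2543, -0.9671, 0.0076], [-0.9671, -0.2543, 0.0003], [0.0017, -0.0074, -1.0]], 'ft_force': [-8.606, 2.0029, 23.0686], 'grip_width': 0.1058}
side crop off 215 166 x4; tcp px 274.66447274342465 254.1020314597951
top crop off 196 134 x4; tcp px 249.51545029224488 218.57445061919535
8 panel (1186, array([ 0.0009, -0.0028,  0.1095])) deck (1844, array([ 0.0012, -0.0031,  0.1007]))
9 panel (1187, array([ 0.003 , -0.0019,  0.1093])) deck (1832, array([0.0009, 0.001 , 0.1001]))
```

View pics/l9.png

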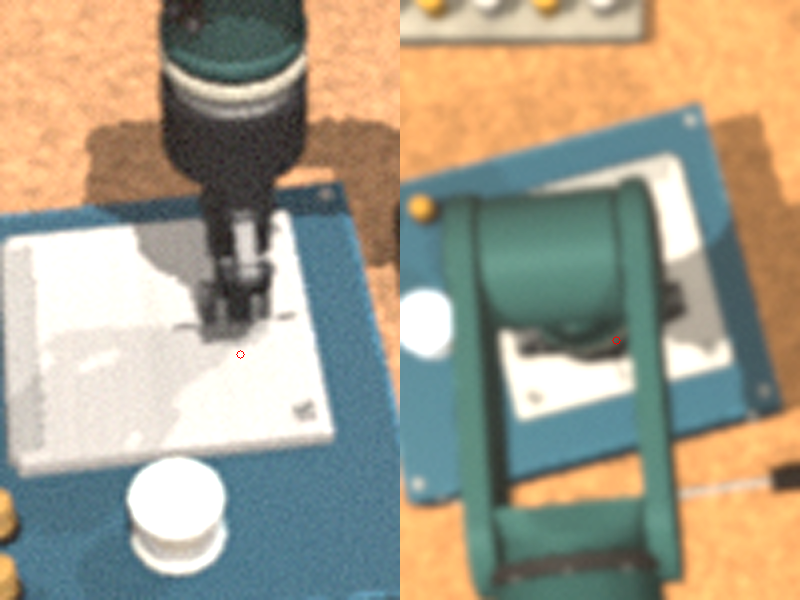

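```bash
python3 - <<'E'
from workcell import bot
print(bot.get_state()["ft_force"]);print(bot.finish_job());s=bot.get_state();print(s["time_s"],s["ft_force"],s["ee_pos"],s["grip_width"])
E
```

```text
[-7.78428816  1.60642873 23.23316473]
the job is handed in; nothing more can be done
None
the job is handed in; nothing more can be done
```

The cover is down, and I handed the job in at about 12.8 s with the gripper still holding the wing bar and pressing at about 23 N. I pushed the cover to about 0.09 rad with shut fingers, gripped the wing bar, turned it about 84° clockwise into line, and swung the cover past the receptacle onto the gasket.

**Last checks**
- **Flush:** Side-camera depth put the panel's top at 109.3 mm, against 109 mm expected. It was parallel to the deck to about 0.002 rad. Raising the force from 10 to 23 N moved the tool only 0.4 mm, so the cover is on a hard stop.
- **Slot in line:** The gripper's yaw puts the bar at 14.7°, the same as the box's measured x axis. I inferred this from the gripper, because the arm hid the slot itself in the last pictures.
- **Bystanders:** The tool did not go near any of them, and nothing looked moved in the views around the box. I did not re-measure their positions.

**Disagreements**
- **Fingertips:** They stand about 38 mm behind the reported TCP. I saw this in the side view and confirmed it when the fingers met the cover, so I allowed for it.
- **Cameras:** The two views differ by about 5–6 mm along the box's x axis. I worked roughly midway between them, and the grasp turned out centred to about 1 mm.
- **Top-camera tilt:** The top camera's tilt reading near the end (0.024 rad) was mostly blocked by the arm, so I did not use it.

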